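# Seat a round optical filter in its mounting plate and lock it

### The job

Slide the loose round filter across the top of the metal mounting plate until it drops into the round seat and lies flat and fully down in it, tapping it level with a fingertip if it stands cocked. Then push the steel retaining slide by its upright tab all the way home over the filter's edge. Only push and press: do not lift the filter or push it off the plate, and leave the gear, the lens cap and the threaded fitting beside the plate where they are.

Things in the scene. Friction and masses are not known exactly. Their poses are not given: they have to be found in the camera images.
- plate: aluminium plate fixed on the bench, 120 x 230 x 22 mm (x, y, z). Origin: centre of its underside, z up; top face at z = 22 mm. Round seat near its middle, retaining slide near its -y end; the filter starts on the bare +y half. Two guide rails (8 mm wide, 7 mm above the top face) lie at x = +-21 mm, y = -109 to -69 mm. Screw heads are flush
- seat (a point): centre of the mouth of the round seat, at (0, -30, 22) mm in the plate's frame, same axes as the plate. The seat is a blind round recess 54 mm across and 10 mm deep with a flat floor (a 36 mm black spot marks its middle)
- filter: loose round filter in a black ring mount with a flat grey face: a disc 50 mm in diameter, 10 mm thick, about 60 g; origin at the centre of its underside, z up. It starts flat on the plate's top face, its centre 65 to 110 mm from the seat's centre. Down in the seat its top is flush with the plate. It may be pushed on anywhere
- clip (a joint): travel in m of the steel retaining slide along the plate's +y: 0 fully back, 0.022 fully home at its stop; starts at 0 to 0.003. About 1.5 N of friction; it stays where left. At 0 the nose of its tongue (30 mm wide, 3 mm thick, 2 mm above the plate) is 7 mm short of the seat's rim; home, it overlaps the seat by 15 mm, passing above a filter that lies flat
- clip_tab (a point): middle of the top edge of the slide's upright push tab, on the tab's rear face (the -y face, which is pushed towards the plate's +y to close). The tab is 34 mm wide (x), 6 mm thick (y) and rises 24 mm above the plate's top face, 17 mm above the guide rails. Same axes as the plate
- gear: loose steel spur gear, 50 mm across and 16 mm high, lying on the bench beside the plate's +x long side; origin at the centre of its underside. To be left alone
- lens_cap: loose black lens cap, 39 mm across and 9 mm high, on the bench beside the plate's -x long side; origin at the centre of its underside. To be left alone
- brass_fitting: loose small threaded pipe fitting, 24 mm across and 19 mm high, standing on the bench beside the plate's +x long side; origin at the centre of its underside. To be left alone

How it is judged:
By the outcome, as a careful person would: the job done as asked, in the order asked, and still so for the second after the job is handed in, with the robot touching nothing.
It also fails if it takes over 48 s, if anything falls off the work surface, if the arm or the gripper's body presses on something with over 40 N, if the wrist force passes 120 N, or if a joint passes its speed limit or range.

### The arm

A 6-joint arm with a two-finger parallel gripper is mounted at the origin on a cart in front of the work surface, level with it; the furniture and walls round the work are solid. World frame = base frame: x ahead of the robot, y to its left, z up, the work surface at z = 0. Lengths are in mm, angles in degrees, forces in N, time in s.
With the tool pointing down it reaches from about 325 to 925 mm from the base axis. Payload 3.1 kg.
Tool frame: the origin (TCP) lies at the very end of the fingers, on their centre line; the grasp point (between the pads) lies 19 mm behind it; z points along the fingers, y is the line along which they close (so a half turn about z gives the same grasp; the last joint's range is limited). The gripper opens to 85 mm and grips with 20 to 120 N. Pads are 22 mm wide; open, the fingers measure 114 mm over their backs; the gripper's body (76 mm by 85 mm) begins 54 mm behind the grasp point. The pads swing forward as they close: fully open they stand 13 mm farther back than shut.
Start: joints at [-76.96, 12.427, 92.441, -0, 75.132, -6.429], TCP at [208.333, -589.268, 231.3] pointing down, gripper open.
Joint ranges: [-157.48, 157.48], [-44.54, 120.13], [17.64, 146.25], [-64.5, 244.5], [7.68, 150.69], [-147.95, 147.95]. Speed limits (degrees/s): [159.86, 159.86, 180, 180, 180, 180].

### API

Orientations are given as [roll, pitch, yaw] about the fixed x, y, z axes, in that order (R = Rz(yaw) Ry(pitch) Rx(roll)).
In Python, from station import ctrl, eyes, eoat, get_obs gives the robot as it stands (ctrl), with the cameras (eyes), the readings as plain functions and the gripper (eoat). Calls block until the motion is done:
- ctrl.goto(position, orientation): joint-space move of the TCP to a pose.
- ctrl.move_l(position, attitude=None, speed=150): straight line of the TCP; attitude=None keeps the orientation; speed is the mean speed in mm/s.
- ctrl.move_j(angles): joint-space move.
- eoat.grip(opening, squeeze=None): finger opening in mm; squeeze is the grip in N (None keeps the last); returns when the fingers have stopped.
- ctrl.wait(seconds).
- ctrl.solve_ik(position, orientation): joint angles nearest the present ones, or None.
- get_obs(): the state.
- eyes.get_image(name): name is "scene" or "side" or "wrist"; returns the picture (480x640x3 uint8, red, green, blue); there is no depth.
- eyes.get_calibration(name): a dict with "fx", "fy", "cx", "cy" (pixels), "R" (3x3) and "t" (3): a world point X has camera coordinates R X + t; the wrist camera has in their place "mount" (4x4, takes a point from camera to tool coordinates, whose origin is the TCP and whose axes are the flange's). Camera axes: x right, y down, z forward; pixel columns grow to the right and rows downward; lengths in mm; the calibration is good to about 2 mm. A picture is of the moment at which its call begins: read the wrist's pose just before it. get_calibration takes no time and is no camera call.
A pose or a line that the arm cannot do raises ctrl.Unreachable and nothing moves.
- ctrl.sign_off(): hands the job in; it is judged then, once.
The state is a dict: "t": time; "joint_pos": joint angles; "qvel": joint speeds; "effort": joint torques, N m; "tcp_pos": TCP position; "ee_rot": TCP orientation; "wrist_force": force on the tool from outside, world axes, zero at the start; "moment": the same for the moment, N m; "grip_width": finger opening in mm; "grip_force": force on a finger pad.
Only numpy, scipy, OpenCV 4.12 (cv2) and the standard library are available. Lean on these libraries where they do the work, as an engineer would, in place of code of your own. Each camera call takes 0.05 s, during which the arm holds its last target. There are 200 camera calls.

## Working session

There is one attempt and no reset: what is moved stays moved. The work goes in short steps, each a Python script; the robot and the scene stay as the last script left them, time stands still between calls to the robot, and variables do not carry over. Pictures are saved under pics/ and viewed, at most 10 in all, crops included, and the job is handed in when it is done.

```bash
mkdir -p pics; ls
python3 - <<'E'
from station import ctrl, eyes, eoat, get_obs
import cv2,numpy as np
for n in("scene","side"):
    cv2.imwrite(f"pics/{n}0.png",eyes.get_image(n)[:,:,::-1])
    c=eyes.get_calibration(n);R=np.array(c["R"]);print(n,c, -R.T@np.array(c["t"]))
print(eyes.get_calibration("wrist")); o=get_obs();print(o["t"],o["ee_rot"],o["wrist_force"])
E
```

```text
pics
station.py
scene {'fx': 527.896755966485, 'fy': 527.896755966485, 'cx': 315.3824512145047, 'cy': 237.8776286481901, 'R': array([[-0.88487142, -0.46538622,  0.02045062],
       [-0.22110012,  0.38094196, -0.89777389],
       [ 0.4100211 , -0.79893609, -0.43998161]]), 't': array([506.07951561, 173.68839396, 673.36344292])} [210.12460754 707.33159576 441.85079328]
side {'fx': 601.7420582674416, 'fy': 601.7420582674416, 'cx': 317.82980503638754, 'cy': 234.60559428483674, 'R': array([[-0.79783754, -0.60281638,  0.00822658],
       [-0.40361038,  0.52394921, -0.75005059],
       [ 0.44783247, -0.60173885, -0.66132929]]), 't': array([477.96602709, 254.95371348, 662.26720636])} [187.65644871 553.05486054 625.27286058]
{'fx': 354.9148619620643, 'fy': 354.9148619620643, 'cx': 321.11143759915615, 'cy': 242.6164637344528, 'mount': array([[-2.07974737e-05, -9.63633939e-01, -2.67225805e-01,
         6.80929534e+01],
       [ 9.99999532e-01, -2.78479661e-04,  9.26388783e-04,
        -7.15637714e-01],
       [-9.67116624e-04, -2.67225661e-01,  9.63633494e-01,
        -1.42741151e+02],
       [ 0.00000000e+00,  0.00000000e+00,  0.00000000e+00,
         1.00000000e+00]])}
0.1 [-1.79873368e+02 -1.47728700e-02  1.94708794e+01] [-0.03012415  0.19272917  0.31200103]
```

View pics/scene0.png

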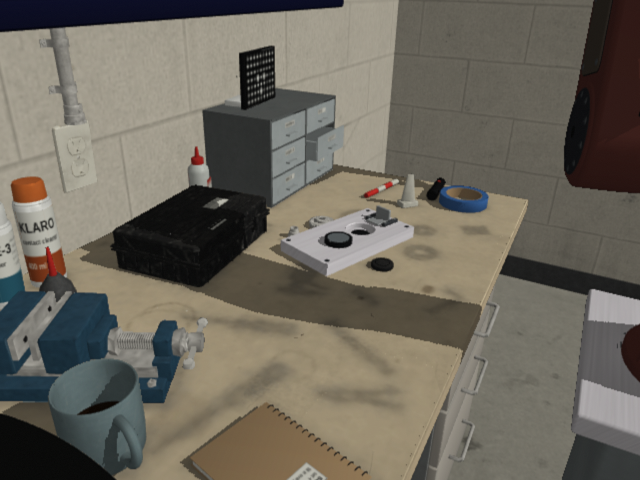

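View pics/side0.png

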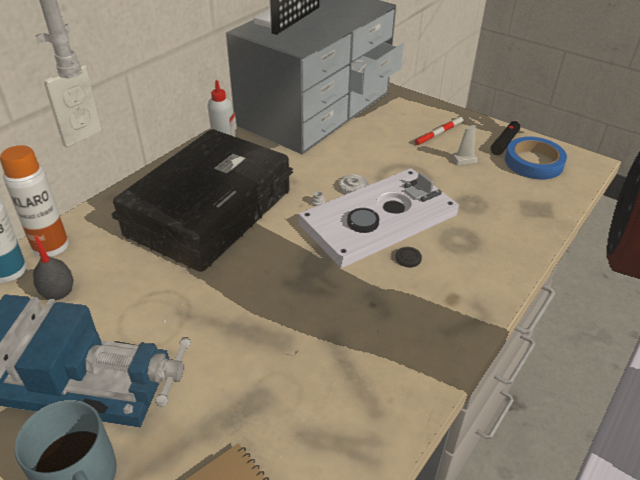

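The scene and side views both show the plate. In side, its top corners are at about (300,212), (342,262), (458,208) and (408,170). The filter is at (362,220), the seat at (396,204), and the tab near (420,185). I'll cast these and then look from the wrist.

```bash
cat > h.py <<'E'
from station import ctrl, eyes, eoat, get_obs
import cv2,numpy as np
from scipy.spatial.transform import Rotation as Ro
def cam(n):
    c=eyes.get_calibration(n);K=np.array([[c["fx"],0,c["cx"]],[0,c["fy"],c["cy"]],[0,0,1]])
    if n!="wrist": R=np.array(c["R"]);return K,R.T,-R.T@np.array(c["t"])
    o=get_obs();T=np.eye(4);T[:3,:3]=Ro.from_euler("xyz",o["ee_rot"],degrees=True).as_matrix();T[:3,3]=o["tcp_pos"]
    M=T@np.array(c["mount"]);return K,M[:3,:3],M[:3,3]
def cast(C,px,z):
    K,R,p=C;d=R@np.linalg.inv(K)@np.array([px[0],px[1],1.]);return p+d*(z-p[2])/d[2]
def proj(C,X):
    K,R,p=C;q=K@R.T@(np.array(X,float)-p);return q[:2]/q[2]
def snap(n,f):
    C=cam(n);im=eyes.get_image(n)[:,:,::-1].copy();cv2.imwrite(f,im);return C,im
E
python3 - <<'E'
from h import *
C=cam("side")
P=[cast(C,p,22) for p in[(300,212),(342,262),(458,208),(408,170)]]
print(np.round(P,1));c=np.mean(P,0);print(c)
print(np.round([cast(C,(362,216),32),cast(C,(396,204),22)],1))
# view: camera above plate
yaw=None
for y in range(-180,180,30):
    R=Ro.from_euler("xyz",[180,0,y],degrees=True).as_matrix()
    pos=c.copy();pos[2]=230;pos[:2]-=R[:2,0]*20   # camera looks toward -tool x
    q=ctrl.solve_ik(pos,[180,0,y]); print(y,pos.round(),None if q is None else np.round(q))
E
```

```text
[[ 651.1  -21.8   22. ]
 [ 532.5   30.5   22. ]
 [ 457.2 -184.2   22. ]
 [ 574.5 -225.9   22. ]]
[ 553.84451711 -100.33430208   22.        ]
[[ 561.5  -63.2   32. ]
 [ 541.3 -132.2   22. ]]
-180 [ 574. -100.  230.] [ -17.    7.   98.    0.   74. -107.]
-150 [571. -90. 230.] [ -16.    7.   99.    0.   74. -136.]
-120 [564. -83. 230.] None
-90 [554. -80. 230.] None
-60 [544. -83. 230.] [-16.   3. 103.  -0.  74. 134.]
-30 [537. -90. 230.] [-17.   3. 103.  -0.  74. 103.]
0 [ 534. -100.  230.] [-18.   3. 104.  -0.  74.  72.]
30 [ 537. -110.  230.] [-19.   3. 103.  -0.  74.  41.]
60 [ 544. -118.  230.] [-19.   4. 102.  -0.  74.  11.]
90 [ 554. -120.  230.] [-19.   5. 101.   0.  74. -19.]
120 [ 564. -118.  230.] [-19.   7.  99.   0.  74. -49.]
150 [ 571. -110.  230.] [-18.   7.  99.   0.  74. -78.]
```

Run:
```python
from h import *
R=Ro.from_euler("xyz",[180,0,69],degrees=True).as_matrix()
p=np.array([553,-100,0])+R[:,0]*29; p[2]=235
ctrl.goto(p,[180,0,69]); C,im=snap("wrist","pics/w1.png")
np.save("C1.npy",np.column_stack([C[0],C[1],C[2]]));print(get_obs()["t"],get_obs()["tcp_pos"])
```

```text
2.3917 [563.34929867 -73.9210771  234.98113206]
```

View pics/w1.png

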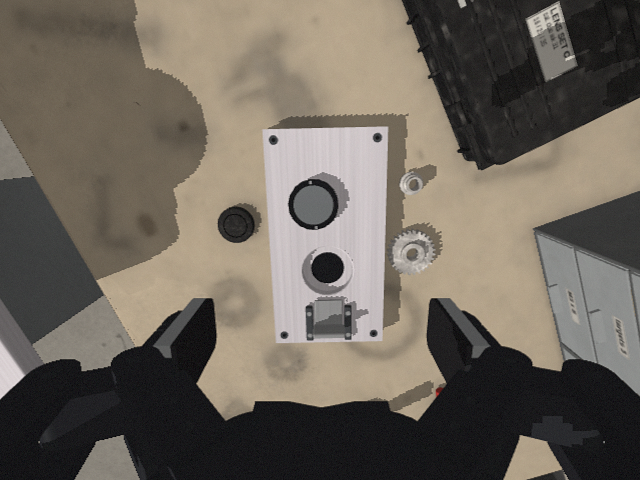

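The wrist view shows the plate's corners at about (263,129), (387,126), (383,342) and (275,343). The filter is at (314,204), the seat with its black spot at (327,268), and the slide and tab at about (330,318). The cap (236,224), gear (411,251) and fitting (411,184) are clear of the push path.

```bash
cat > meas.py <<'E'
from h import *
def blob(m,near,ox=0,oy=0):
    cs,_=cv2.findContours(m.astype(np.uint8),cv2.RETR_EXTERNAL,cv2.CHAIN_APPROX_NONE)
    cs=[c for c in cs if cv2.contourArea(c)>150]
    c=min(cs,key=lambda c:np.hypot(*(c.reshape(-1,2).mean(0)-near)))
    return c
E
python3 - <<'E'
from meas import *
M=np.load("C1.npy");C=(M[:,:3],M[:,3:6],M[:,6]);im=cv2.imread("pics/w1.png")
g=cv2.cvtColor(im,cv2.COLOR_BGR2GRAY).astype(int);hsv=cv2.cvtColor(im,cv2.COLOR_BGR2HSV)
print("plate",im[150,300],"bench",im[150,230],"face",im[204,314],"spot",im[268,327],"tab",im[300:340:6,330].tolist(), im[310,320].tolist())
pm=((hsv[:,:,1]<30)&(g>150)).astype(np.uint8)*255;pm[:110]=0;pm[:,:255]=0;pm[:,395:]=0;pm[350:]=0
c=max(cv2.findContours(pm,cv2.RETR_EXTERNAL,cv2.CHAIN_APPROX_NONE)[0],key=cv2.contourArea)
h=cv2.convexHull(c);q=cv2.approxPolyDP(h,8,True).reshape(-1,2);print(q.tolist())
W=np.array([cast(C,p,22) for p in q]);print(W.round(1).tolist(),W.mean(0), [np.linalg.norm(W[i]-W[i-1]).round(1) for i in range(len(W))])
hw=np.array([cast(C,p,22)[:2] for p in h.reshape(-1,2)],np.float32);print(cv2.minAreaRect(hw))
roi=np.zeros_like(g,bool);roi[135:295,268:383]=1
s=blob((g<60)&roi,(327,268));e=cv2.fitEllipse(s);print("spot",e,cast(C,e[0],12))
f=blob((g<60)&roi,(314,204));e=cv2.fitEllipse(cv2.convexHull(f));print("filt ring",e,cast(C,e[0],30))
mf=cv2.inRange(im,(im[204,314].astype(int)-25).clip(0),im[204,314].astype(int)+25)>0;mf&=roi
f=blob(mf,(314,204));e=cv2.fitEllipse(f);print("filt face",e,cast(C,e[0],32))
cv2.imwrite("pics/w1c.png",cv2.resize(im[120:350,250:400],None,fx=2.6,fy=2.6,interpolation=cv2.INTER_CUBIC))
E
```

```text
plate [202 201 210] bench [134 159 175] face [110 110 106] spot [31 30 28] tab [[91, 92, 94], [139, 138, 140], [135, 138, 137], [87, 90, 90], [81, 81, 83], [79, 81, 80], [138, 138, 138]] [141, 144, 144]
[[387, 127], [381, 340], [276, 342], [262, 130]]
[[652.4, -18.2, 22.0], [574.5, -233.0, 22.0], [463.2, -192.7, 22.0], [540.0, 22.2, 22.0]] [ 557.52398941 -105.45258041   22.        ] [np.float64(119.4), np.float64(228.5), np.float64(118.4), np.float64(228.2)]
((557.8782348632812, -105.54469299316406), (230.1867218017578, 120.32250213623047), 70.166748046875)
spot ((326.88690185546875, 267.4889831542969), (29.3730525970459, 30.99064826965332), 82.589599609375) [ 547.29348566 -133.59453446   12.        ]
filt ring ((312.97540283203125, 203.8417205810547), (49.03707504272461, 50.31953048706055), 8.937390327453613) [560.1288728 -60.398852   30.       ]
filt face ((312.95538330078125, 204.50352478027344), (37.848045349121094, 38.54973220825195), 93.42381286621094) [560.03088794 -60.71048189  32.        ]
```

View pics/w1c.png

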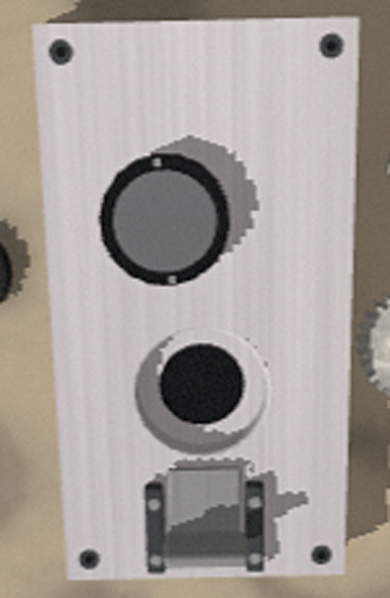

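Two independent cues agree: plate centre (557.8,-105.5) with yaw -19.8° puts the seat at (547.6,-133.8), and the black spot gives (547.3,-133.6). The filter is at (560.1,-60.5). I'll cradle it between the part-open fingers, so it has two contacts, and push towards the seat. First I'll find the plate height by touch.

```bash
cat >> h.py <<'E'
seat=np.array([547.5,-133.7]);yw=-19.8
ey=np.array([-np.sin(np.radians(yw)),np.cos(np.radians(yw))]);ex=np.array([ey[1],-ey[0]])
pc=seat+30*ey
def touch(xy,z,att,lim=2.5,zmin=15,step=0.8):
    f0=np.array(get_obs()["wrist_force"])
    while z>zmin:
        z-=step;ctrl.move_l([*xy,z],att,30)
        d=np.array(get_obs()["wrist_force"])-f0
        if d[2]>lim:break
    return z,d
E
python3 - <<'E'
from h import *
fil=np.array([560.1,-60.5]);u=(seat-fil);L=np.linalg.norm(u);u/=L
att=[180,0,np.degrees(np.arctan2(-u[1],-u[0]))];print(L,u,att)
eoat.grip(30)
s=fil-u*47
ctrl.goto([*s,55],att);ctrl.move_l([*s,30],att,60)
z,d=touch(s,30,att);print("z",z,d)
z+=3;ctrl.move_l([*s,z],att,40)
ctrl.move_l([*(seat-u*35),z],att,40)
o=get_obs();print(o["t"],o["tcp_pos"],o["grip_width"],o["wrist_force"])
snap("wrist","pics/w2.png")
E
```

```text
74.27651041883968 [-0.1696364  -0.98550672] [180, 0, np.float64(80.23332060422729)]
z 21.199999999999992 [-1.07030033  0.44855792  4.05616265]
9.625 [553.43005931 -99.08734345  24.15631316] 30.039596924410382 [-0.21344804 -0.19805902  1.0332083 ]
```

View pics/w2.png

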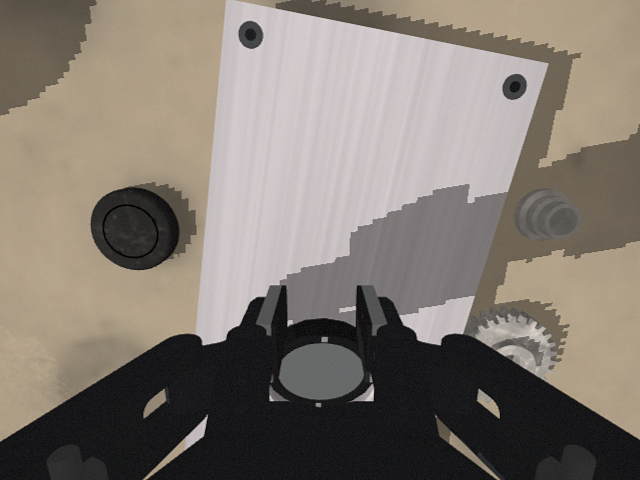

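The filter is cradled between the two fingers, its face centred near (321,371), still high on the plate. I'll work out where it stands and push the rest of the way.

Run:
```python
from meas import *
C=cam("wrist");im=cv2.imread("pics/w2.png")
def face(im,near):
    m=cv2.inRange(im,(85,85,85),(140,140,140))>0;r=np.zeros_like(m);r[320:440,265:378]=1
    f=blob(m&r,near);return cv2.fitEllipse(cv2.convexHull(f))
e=face(im,(321,371));p=cast(C,e[0],32)[:2];print(e,p,"to seat",np.array(seat-p)@np.c_[ex,ey])
tcp=np.array(get_obs()["tcp_pos"]);u=np.array([-0.16964,-0.98551]);z=24.2
off=(p-tcp[:2])@u;print("off",off,"remaining",(seat-p)@u)
end=seat-u*off
ctrl.move_l([*end,z],None,20)
o=get_obs();print(o["t"],o["tcp_pos"],o["wrist_force"])
C,im=snap("wrist","pics/w3.png");e=face(im,(321,380));print(e,[cast(C,e[0],z) for z in(22,32)])
```

```text
((320.8860778808594, 371.0271911621094), (55.96967697143555, 85.05965423583984), 88.30704498291016) [ 548.76754852 -126.25867923] to seat [ 1.3280455  -7.43076236]
off 27.54498346811858 remaining 7.548522960658842
10.2 [ 552.20826014 -106.75318634   24.22606419] [-0.31968693  0.30124368 -0.25424222]
((311.5722961425781, 388.2414855957031), (34.692420959472656, 97.246826171875), 86.69771575927734) [array([ 540.29129928, -149.53808081,   22.        ]), array([ 541.91606189, -141.93014249,   32.        ])]
```

View pics/w3.png

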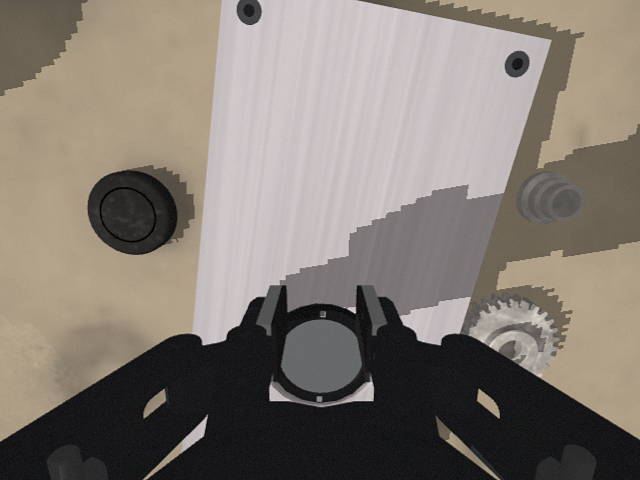

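The face has gone from foreshortened to nearly round, spanning rows 318 to 395. So the rear edge has dropped in while the front (-y) edge stands up on the far rim. I'll back off and look from above.

Run:
```python
from meas import *
o=get_obs();p=np.array(o["tcp_pos"])
ctrl.move_l([p[0]+0.17*4,p[1]+0.985*4,p[2]+1],None,60)
ctrl.move_l([p[0]+4,p[1]+24,110],None,200)
eoat.grip(0)
q=seat+ey*25
ctrl.goto([*q,150],[180,0,70.2])
C,im=snap("wrist","pics/w4.png");np.save("C4.npy",np.column_stack(C))
S,ims=snap("side","pics/s4.png");print(get_obs()["t"],proj(C,[*seat,22]),proj(S,[*seat,22]))
x,y=proj(S,[*seat,22]).astype(int)
a=cv2.resize(ims[y-45:y+45,x-60:x+60],(800,600),interpolation=cv2.INTER_CUBIC)
x,y=proj(C,[*seat,22]).astype(int);print(x,y)
b=cv2.resize(im[max(y-100,0):y+100,x-130:x+130],(780,600))
cv2.imwrite("pics/c4.png",np.hstack([cv2.resize(a,(400,300)),cv2.resize(b,(390,300))]))
```

```text
11.8917 [317.97537956 262.90020488] [393.20685578 202.10242158]
317 262
```

View pics/c4.png

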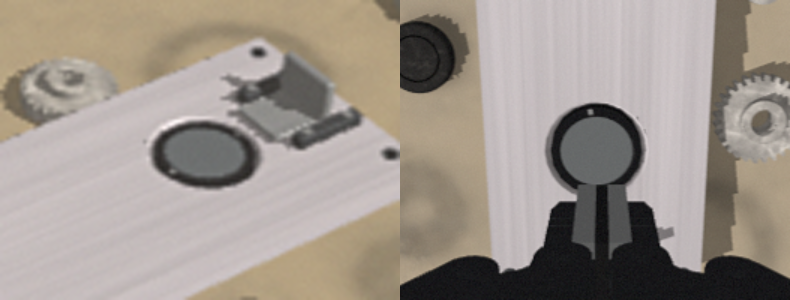

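The side crop shows the filter inside the seat, roughly flush, with the tab behind it. The wrist crop shows it concentric with the seat. To check that it is flat and fully down, I'll probe with the closed fingertip, on the plate first for reference and then around the filter. The probing also taps it level.

Run:
```python
from h import *
att=[180,0,70.2]
def t(xy,name,lim=4):
    ctrl.move_l([*xy,27.5],att,120)
    z,d=touch(xy,27.5,att,lim,14,0.6);o=get_obs();print(name,z.__round__(2),o["tcp_pos"][2].round(2),d.round(1),o["t"])
    ctrl.move_l([*xy,27.5],att,80)
a=seat+ey*50
ctrl.move_l([*a,40],att,200)
t(a,"plate")
ctrl.move_l([*a,38],att,150)
for n,v in(("+y",ey*13),("+x",ex*14),("-x",-ex*14),("-y",-ey*13)):
    ctrl.move_l([*(seat+v),38],att,150);t(seat+v,n)
    ctrl.move_l([*(seat+v),38],att,150)
```

```text
plate 21.5 22.08 [-3.  -0.4  5.3] 15.3583
+y 21.5 22.07 [-2.5  2.6  4.4] 19.0083
+x 21.5 22.09 [-2.6 -0.2  5.1] 22.5333
-x 21.5 22.07 [-1.5  0.4  5.1] 26.1167
-y 21.5 22.06 [-2.3  0.   4.8] 29.6417
```

All five readings agree at 22.07 ± 0.02 mm, so the filter is flat and flush with the plate. Next is the slide: descend behind the tab, above the rails, and push along +y until the stop is felt.

Run:
```python
from h import *
att=[180,0,70.2]
T=cast(cam("side"),(426,178),46)[:2]-pc;ty=T@ey;print("tab est plate x,y",T@ex,ty)
P=lambda y,z:[*(pc+ey*y),z]
y=min(ty-3,-95)-11-12
ctrl.move_l(P(-43,65),att,150);ctrl.move_l(P(y,65),att,250);ctrl.move_l(P(y,37),att,120)
f0=np.array(get_obs()["wrist_force"])
F=lambda:(np.array(get_obs()["wrist_force"])-f0)[:2]@ey
log=[];n=0
while y<-60:
    y+=2.5;ctrl.move_l(P(y,37),att,60);f=F();log.append((round(y,1),round(f,2)))
    if f<-1.0:break
yc=y
if f<-1:
    y+=15;ctrl.move_l(P(y,37),att,50);log.append((round(y,1),round(F(),2)))
    while y<yc+26 and F()>-9:
        y+=1;ctrl.move_l(P(y,37),att,30);log.append((round(y,1),round(F(),2)))
print(log,get_obs()["t"])
```

```text
tab est plate x,y -1.6796018948131821 -94.07909631372218
[(np.float64(-117.6), np.float64(0.11)), (np.float64(-115.1), np.float64(-0.38)), (np.float64(-112.6), np.float64(1.23)), (np.float64(-110.1), np.float64(-0.27)), (np.float64(-107.6), np.float64(-0.32)), (np.float64(-105.1), np.float64(-0.18)), (np.float64(-102.6), np.float64(-0.71)), (np.float64(-100.1), np.float64(-0.07)), (np.float64(-97.6), np.float64(-0.22)), (np.float64(-95.1), np.float64(0.2)), (np.float64(-92.6), np.float64(-0.81)), (np.float64(-90.1), np.float64(0.37)), (np.float64(-87.6), np.float64(-0.21)), (np.float64(-85.1), np.float64(-7.0)), (np.float64(-70.1), np.float64(-47.07))] 35.2667
```

Contact gave 7 N at y = -85, then 47 N, so the slide was probably already at its stop. I'll back off and look.

Run:
```python
from h import *
att=[180,0,70.2]
P=lambda y,z:[*(pc+ey*y),z]
print(get_obs()["tcp_pos"],(np.array(get_obs()["tcp_pos"])[:2]-pc)@ey)
ctrl.move_l(P(-98,37),att,120)
ctrl.move_l(P(-98,95),att,200)
C,im=snap("wrist","pics/w5.png");S,ims=snap("side","pics/s5.png")
x,y=proj(S,[*(seat-ey*20),22]).astype(int)
a=ims[y-45:y+45,x-60:x+60]
x,y=proj(C,[*seat,22]).astype(int);print(x,y,get_obs()["t"])
b=im[max(y-110,0):y+150,x-170:x+170]
cv2.imwrite("pics/c5.png",np.hstack([cv2.resize(a,(400,300),interpolation=cv2.INTER_CUBIC),cv2.resize(b,(392,300))]))
```

```text
[ 528.67315776 -186.90999566   37.76814735] -86.44162701520504
319 147 36.1917
```

View pics/c5.png

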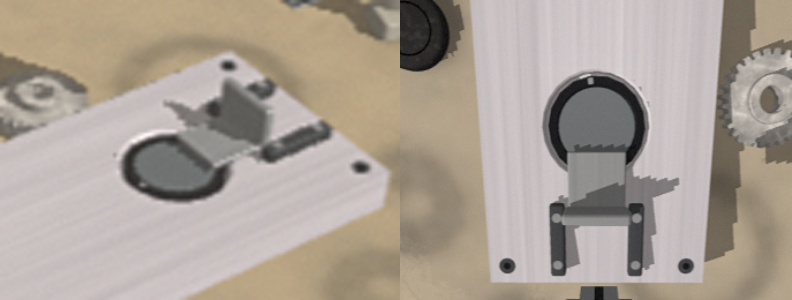

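The slide now covers the filter's near edge, with its nose at about row 150 in the wrist crop. The filter lies flat and the neighbouring parts haven't moved. I'll check the nose position numerically and hand in if it is home.

Run:
```python
from h import *
C=cam("wrist");n=cast(C,(320,37+150*.867),27)[:2];v=(n-pc)@ey;print("nose y",v,"expected -42",get_obs()["t"])
if abs(v+42)<2: print(ctrl.sign_off())
```

```text
nose y -41.30478062592353 expected -42 36.1917
the job is handed in; nothing more can be done
None
```

The filter lies flat and flush in its seat (probed at four points, within 0.03 mm of the plate top), the retaining slide is home at its stop over the filter's edge, and the job was handed in at 36.2 s; the final push pressed the slide against its stop with about 47 N at the wrist.

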